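# Return sealed containers to their matching holders

## Robot

A 6-joint arm with a two-finger parallel gripper is mounted at the origin on the work surface. World frame = base frame: x ahead of the robot, y to its left, z up, the work surface at z = 0. Lengths are in m, angles in rad, forces in N, time in s.
With the tool pointing down it reaches from about 0.325 to 0.85 m from the base axis. Payload 4.4 kg.
Tool frame: the origin (TCP) lies on the centre line of the jaws, within the pads' length; the fingertips stand 17 mm ahead of it and the grasp point (between the pads) lies 2 mm behind it; z points along the fingers, y is the line along which they close (so a half turn about z gives the same grasp; the last joint's range is limited). The gripper opens to 94 mm and grips with 3 to 60 N. Pads are 16 mm wide; open, the fingers measure 119 mm over their backs; the gripper's body (75 mm by 177 mm) begins 78 mm behind the grasp point.
Start: joints at [1.056, 0.207, 1.542, -0, 1.393, -0.15], TCP at [0.205, 0.537, 0.222] pointing down, gripper open.
Joint ranges: [-2.73, 2.73], [-0.86, 2.22], [0.23, 2.46], [-1.11, 4.25], [0.08, 2.63], [-2.82, 2.82]. Speed limits (rad/s): [2.79, 2.79, 3.14, 3.14, 3.14, 3.14].

## Interface

Orientations are given as a 3x3 rotation matrix whose columns are the frame's x, y, z axes.
In Python, from cell import status, vision, workorder gives the robot as it stands.
- The arm moves only by the tool arm_command, never from a script. Its argument "steps" is a list of rows, each a list of 5 numbers: the finger opening in mm, from 0 to 94, then the shift along the tool's x, y, z in units of 60 mm (1.0 is 60 mm), then the turn about the tool's z in units of 10 degrees (1.0 is 10 degrees). In form: [[fingers, dx, dy, dz, twist], ...]. A call has 1 to 20 rows; each row is the pose to reach, as a shift and turn from the pose commanded when the call began, along the tool's axes at that moment; what a row does not reach only later rows make up. A row lasts 1/8 s, in which the tool goes at most 62.5 mm and 10.7 degrees, less where a joint would pass 70% of its speed; a pose out of reach is approached as far as the arm can. A call with a gripper value outside its range is refused whole. The fingers move at their own pace and stop on an object; the grip force is fixed at half the most. Time passes only in rows, so rows that repeat a pose let the fingers close. It gives the time, the measured TCP pose, the force, the opening and the grip force at its end, in the units of the state.
- status.read_state(): the state, without advancing time (a new reading comes with each control period).
- vision.capture(name): name is "scene" or "top"; returns the picture (480x640x3 uint8, red, green, blue); there is no depth.
- vision.camera_params(name): a dict with "intrinsics" (3x3 intrinsics, pixels), "D" ([k1, k2, p1, p2, k3] as OpenCV has them; the pictures are not rectified), "rvec" (rotation vector, rad) and "tvec" (3), from world to camera coordinates, as OpenCV has them. Camera axes: x right, y down, z forward; pixel columns grow to the right and rows downward; lengths in m; the calibration is good to about 2 mm. A picture is of the moment at which its call begins. camera_params takes no time and is no camera call.
- workorder.job_done(): hands the job in; it is judged then, once.
The state is a dict: "time": time; "joint_positions": joint angles; "dq": joint speeds; "joint_torque": joint torques, N m; "ee_pos": TCP position; "eef_rot": TCP orientation; "force": force on the tool from outside, world axes, zero at the start; "moment": the same for the moment, N m; "grip_width": finger opening in m; "grip_force": force on a finger pad.
Only numpy, scipy, OpenCV 4.12 (cv2) and the standard library are available. Lean on these libraries where they do the work, as an engineer would, in place of code of your own. Each camera call takes 0.05 s, during which the arm holds its last target. There are 200 camera calls.

## Task

Four closed white containers stand about on the lab bench: a wide jar, a slim vial, a square bottle and an oblong slide box. Put each one upright into the blue holder whose pocket has its shape and size, standing fully down on the pocket floor, and let go. Keep the containers upright all the time, and do not disturb the glass flask and the flat metal dish between them.

Things in the scene. Friction and masses are not known exactly. Their poses are not given: they have to be found in the camera images.
- jar: Wide squat sample jar: white plastic cylinder, diameter 56 mm, height 62 mm, with a screw lid of the same width and a thin grey seam at 45 mm; 85 to 170 g. Origin: centre of the underside, z up. Yaw does not matter. Grip 45 mm above its underside, across its 56 mm diameter. Stands in any of the four places of the near row (x 0.42 to 0.47 m).
- vial: Slim sample vial: white plastic cylinder, diameter 26 mm, height 74 mm, with a cap of the same width and a thin grey seam at 55 mm; 28 to 56 g. Origin: centre of the underside, z up. Yaw does not matter. Grip 45 mm above its underside, across its 26 mm diameter. Stands in any of the four places of the near row (x 0.42 to 0.47 m).
- square_bottle: Square reagent bottle: white plastic body 38 x 38 mm and 60 mm high, then a round cap of diameter 26 mm up to 78 mm; 70 to 140 g. Origin: centre of the underside, z up. x and y are square to its sides; yaw up to 0.6 rad either way. Grip 45 mm above its underside, across any of its two 38 mm widths. Stands in any of the four places of the near row (x 0.42 to 0.47 m).
- slide_box: Oblong white plastic box for microscope slides, 26 mm (its x) by 70 mm (its y), 66 mm high, thin grey lid seam at 46 mm; closed, 70 to 140 g. Origin: centre of the underside, z up. Yaw up to 0.6 rad either way. Grip 45 mm above its underside, across its 26 mm width (its x). Stands in any of the four places of the near row (x 0.42 to 0.47 m).
- jar_holder: Holder of the jar: 88 x 88 mm with a round pocket of diameter 66 mm, the large round one. Blue plastic block, 22 mm high, fixed. Pocket centred, its grey floor 6 mm above the bench. Origin: centre of the block's underside. Yaw within 0.4 rad; in any of the four places of the far row (x 0.60 to 0.65 m).
- vial_holder: Holder of the vial: 60 x 60 mm with a round pocket of diameter 38 mm, the small round one. Blue plastic block, 22 mm high, fixed. Pocket centred, its grey floor 6 mm above the bench. Origin: centre of the block's underside. Yaw within 0.4 rad; in any of the four places of the far row (x 0.60 to 0.65 m).
- bottle_holder: Holder of the square bottle: 74 x 74 mm with a square pocket 50 x 50 mm, sides along its x and y. Blue plastic block, 22 mm high, fixed. Pocket centred, its grey floor 6 mm above the bench. Origin: centre of the block's underside. Yaw within 0.4 rad; in any of the four places of the far row (x 0.60 to 0.65 m).
- slide_box_holder: Holder of the slide box: 62 mm (its x) by 104 mm (its y) with an oblong pocket 38 mm (x) by 82 mm (y). Blue plastic block, 22 mm high, fixed. Pocket centred, its grey floor 6 mm above the bench. Origin: centre of the block's underside. Yaw within 0.4 rad; in any of the four places of the far row (x 0.60 to 0.65 m).
- flask: Bystander: small conical glass flask with a black stopper, base diameter 50 mm, 80 mm high, standing between the two rows near the middle (x about 0.535, y about 0). To be left where it is. Origin: centre of the underside, z up. 
- dish: Bystander: flat grey metal dish with lid, diameter 61 mm, 15 mm high, lying between the two rows on the left (x about 0.53, y 0.17 to 0.20). To be left where it is. Origin: centre of the underside, z up. 
Not all that is in view belongs to the job. What is shaped like the square_bottle but red is not meant.

How it is judged:
By the outcome, as a careful person would: the job done as asked, in the order asked, and still so for the second after the job is handed in, with the robot touching nothing.
It also fails if it takes over 120 s, if anything falls off the work surface, if the arm or the gripper's body presses on something with over 40 N, if the wrist force passes 120 N, or if a joint passes its speed limit or range.

## Working session

There is one attempt and no reset: what is moved stays moved. The work goes in short steps, Python scripts to look and compute and a tool call to move; the robot and the scene stay as the last step left them, time stands still between calls to the robot, and variables do not carry over. Pictures are saved under pics/ and viewed, at most 14 in all, crops included, and the job is handed in when it is done.

Besides the shell and the picture viewer there is one more tool, called after ">>>" by a JSON object that holds its "op" and its "data", one argument or row to a line. arm_command: Moves the arm, as the interface text tells. Its arguments: {"type":"object","properties":{"steps":{"type":"array"}},"required":["steps"]}

```bash
mkdir -p pics
python3 - <<'E'
from cell import status, vision
import cv2
for n in ("scene","top"):
    im=vision.capture(n); cv2.imwrite(f"pics/{n}0.png",im[:,:,::-1])
    p=vision.camera_params(n); print(n,p)
s=status.read_state(); print(s["time"],s["ee_pos"],s["eef_rot"],s["grip_width"])
E
```

```text
scene {'intrinsics': array([[520.04028348,   0.        , 322.88721531],
       [  0.        , 520.04028348, 253.25097651],
       [  0.        ,   0.        ,   1.        ]]), 'D': array([-0.05542782,  0.        ,  0.        ,  0.        ,  0.        ]), 'rvec': array([ 1.91084591,  1.41064106, -0.67647324]), 'tvec': array([-0.15208734, -0.29397055,  1.21684588])}
top {'intrinsics': array([[452.44502531,   0.        , 328.36391808],
       [  0.        , 452.44502531, 234.54880814],
       [  0.        ,   0.        ,   1.        ]]), 'D': array([-0.08678877,  0.        ,  0.        ,  0.        ,  0.        ]), 'rvec': array([ 2.09651874, -2.1568732 ,  0.19400353]), 'tvec': array([0.0031196 , 0.50142398, 0.82810345])}
0.1 [0.20480322 0.53655476 0.22141012] [[-9.34213542e-01  3.56712828e-01 -1.00858395e-03]
 [ 3.56714127e-01  9.34211859e-01 -1.79846580e-03]
 [ 3.00695267e-04 -2.03992725e-03 -9.99997874e-01]] 0.09393709273197619
```

View pics/top0.png

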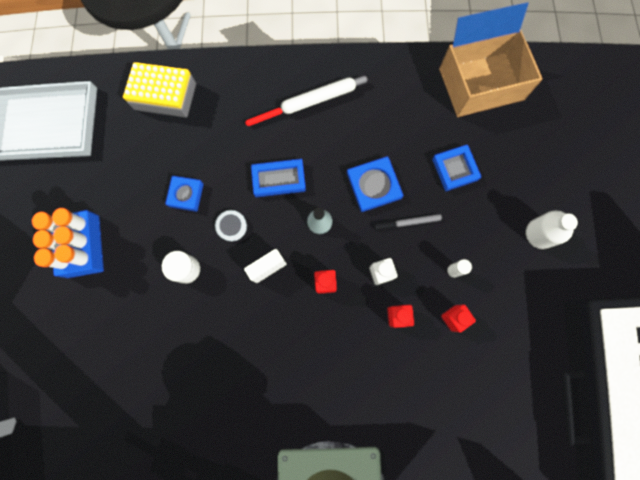

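View pics/scene0.png

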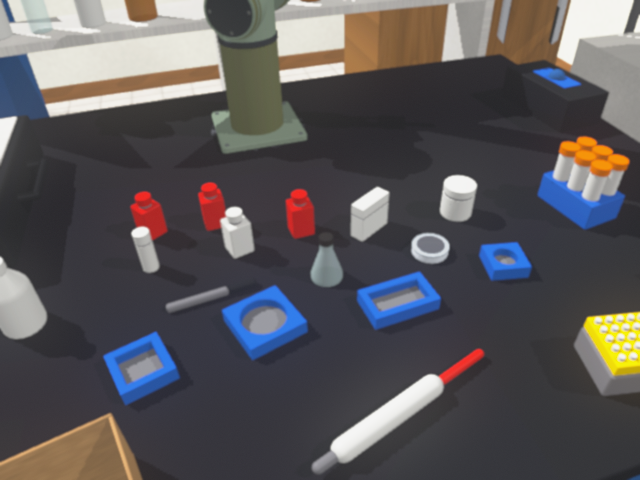

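The top view has the jar at (181,267), slide box (265,265), square bottle (384,270) and vial (460,268). The holders are at (185,193) for the vial, (278,177) for the box, (375,183) for the jar and (457,167) for the bottle. The flask is at (319,220), the dish at (231,225), and the red decoys are near the front row.

```bash
cat > h.py <<'E'
import numpy as np, cv2
from cell import status, vision
def ray(cam,uv):
    p=vision.camera_params(cam); R=cv2.Rodrigues(p["rvec"])[0]
    q=cv2.undistortPoints(np.float64(uv).reshape(-1,1,2),p["intrinsics"],p["D"]).reshape(-1,2)
    return -R.T@p["tvec"], np.c_[q,np.ones(len(q))]@R
def plane(cam,uv,z):
    c,d=ray(cam,uv); return (c+d*((z-c[2])/d[:,2])[:,None])[:,:2]
def proj(cam,P):
    p=vision.camera_params(cam)
    return cv2.projectPoints(np.float64(P).reshape(-1,3),p["rvec"],p["tvec"],p["intrinsics"],p["D"])[0].reshape(-1,2)
def mask(im,kind):
    hsv=cv2.cvtColor(im,cv2.COLOR_RGB2HSV)
    return cv2.inRange(hsv,(100,110,60),(130,255,255)) if kind=="blue" else cv2.inRange(hsv,(0,0,95),(180,70,255))
def blob(m,uv):
    cs=cv2.findContours(m,cv2.RETR_EXTERNAL,cv2.CHAIN_APPROX_NONE)[0]
    return max(cs,key=lambda c:cv2.pointPolygonTest(c,tuple(map(float,uv)),True))
def cen(c):
    m=cv2.moments(c); return np.array([m["m10"],m["m01"]])/m["m00"]
E
python3 - <<'E'
from h import *
print(ray("top",[[320,240]])[0],ray("scene",[[320,240]])[0])
T={"jar":((181,267),(458,198),.031,"w"),"vial":((460,268),(146,250),.037,"w"),"sq":((384,270),(238,234),.037,"w"),"box":((265,265),(370,214),.033,"w"),
"Hvial":((185,193),(505,261),.011,"blue"),"Hbox":((278,177),(399,300),.011,"blue"),"Hjar":((375,183),(264,320),.011,"blue"),"Hsq":((457,167),(141,368),.011,"blue"),
"dish":((231,225),(430,248),.0075,"w")}
im={n:vision.capture(n) for n in("top","scene")}
for k,(a,b,z,kd) in T.items():
    o=[]
    for n,uv in(("top",a),("scene",b)):
        c=blob(mask(im[n],kd),uv); 
        o+=[plane(n,cen(c)[None],z)[0].round(4),cv2.contourArea(c)]
        w=plane(n,c.reshape(-1,2),z if kd!="blue" else .022 )
        r=cv2.minAreaRect((w*1000).astype(np.float32)); o+=[np.round(r[1]),round(r[2],1)]
    print(k,*o)
t=im["top"][:,:,::-1]
m=mask(im["top"],"w"); 
crop=cv2.resize(t[140:300,150:490],None,fx=2.35,fy=2.35,interpolation=cv2.INTER_CUBIC)
cv2.imwrite("pics/c1.png",crop)
E
```

```text
[ 0.34394981 -0.0081896   0.90488813] [ 1.11722094 -0.16008832  0.56254088]
jar [0.4474 0.281 ] 970.5 [80. 61.] 63.2 [0.4434 0.2796] 1422.0 [ 63. 154.] 57.4
vial [ 0.4297 -0.2637] 307.0 [30. 50.] 23.8 [ 0.4253 -0.2638] 777.5 [128.  29.] 9.3
sq [ 0.4285 -0.1147] 512.0 [44. 49.] 16.5 [ 0.4285 -0.1157] 1256.5 [ 51. 143.] 85.4
box [0.4451 0.1137] 769.0 [41. 77.] 31.0 [0.4413 0.1112] 1567.0 [ 67. 164.] 65.9
Hvial [0.6032 0.2841] 1085.5 [73. 70.] 79.1 [0.6018 0.2834] 1619.0 [77. 88.] 79.2
Hbox [0.6302 0.0898] 1784.5 [ 74. 110.] 5.1 [0.6289 0.0874] 3169.5 [ 84. 118.] 5.1
Hjar [ 0.6113 -0.1091] 2103.5 [98. 96.] 17.2 [ 0.6113 -0.1098] 3910.0 [110.  98.] 17.3
Hsq [ 0.6424 -0.2817] 1521.5 [84. 86.] 17.5 [ 0.6422 -0.2829] 3382.0 [97. 78.] 17.4
dish [0.5329 0.187 ] 767.5 [65. 64.] 0.3 [0.5309 0.186 ] 975.5 [63. 83.] 62.2
```

View pics/c1.png

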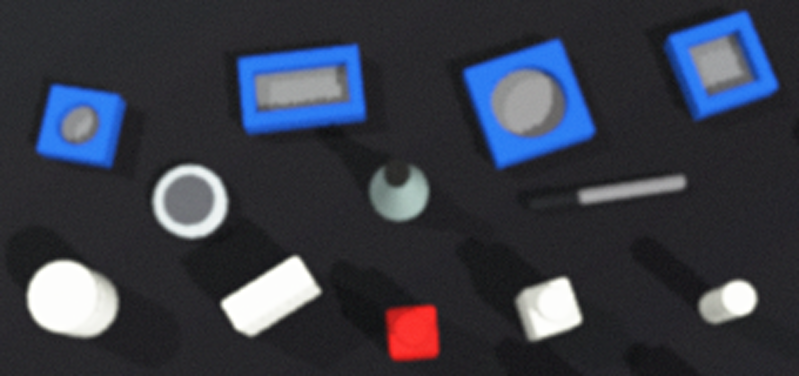

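The crop confirms these shapes. Both cameras agree within about 4 mm. The box yaw is about 31.5° and the square bottle's about 18°; holder yaws are 5.1° for the box and 17.4° for the bottle. Starting with the jar.

```bash
cat >> h.py <<'E'
def plan(*tg):
    """targets x,y,z,psi(deg, direction of tool y) -> dx,dy,dz,twist in move units"""
    s=status.read_state(); R=np.array(s["eef_rot"]); p=np.array(s["ee_pos"])
    psi=np.degrees(np.arctan2(R[1,1],R[0,1])); a=np.radians(psi)
    print("t %.2f"%s["time"],"tcp",p.round(4),"psi %.1f"%psi,"grip",round(s["grip_width"],4),"F",np.round(s["force"],1))
    y=np.array([np.cos(a),np.sin(a)]); x=np.array([-y[1],y[0]])
    for t in tg:
        d=np.array(t[:2])-p[:2]
        print(t,np.round([d@x/.06,d@y/.06,(p[2]-t[2])/.06,-((t[3]-psi+180)%360-180)/10],3))
E
python3 -c "
from h import *
plan((.445,.28,.16,90),(.445,.28,.043,90))"
```

```text
t 0.20 tcp [0.2049 0.5368 0.2217] psi 69.1 grip 0.094 F [-0.1 -0.2 -0.1]
(0.445, 0.28, 0.16, 90) [-5.265 -2.57   1.029 -2.09 ]
(0.445, 0.28, 0.043, 90) [-5.265 -2.57   2.979 -2.09 ]
```

>>> {"op": "arm_command", "data": {
  "steps": [
    [94, -1, -0.5, 0.5, -0.7],
    [94, -2, -1, 1, -1.4],
    [94, -3, -1.5, 1, -2.09],
    [94, -4, -2, 1, -2.09],
    [94, -5, -2.5, 1, -2.09],
    [94, -5.265, -2.57, 1, -2.09],
    [94, -5.265, -2.57, 1, -2.09],
    [94, -5.265, -2.57, 1, -2.09]
  ]
}}

```text
time: 1.2
ee_pos: [0.4448, 0.2805, 0.1622]
eef_rot: [[-1.0, 0.001, -0.001], [0.001, 1.0, 0.0], [0.001, 0.0, -1.0]]
force: [-0.2, 0.6, 0.8]
grip_width: 0.0939
grip_force: 0.0
```

```bash
python3 -c "
from h import *
plan((.445,.28,.043,90))"
```

```text
t 1.20 tcp [0.4448 0.2805 0.1622] psi 90.0 grip 0.0939 F [-0.2  0.6  0.8]
(0.445, 0.28, 0.043, 90) [-0.004 -0.008  1.986 -0.003]
```

>>> {"op": "arm_command", "data": {
  "steps": [
    [94, 0, 0, 0.6, 0],
    [94, 0, 0, 1.2, 0],
    [94, 0, 0, 1.7, 0],
    [94, 0, 0, 1.98, 0],
    [94, 0, 0, 1.98, 0],
    [94, 0, 0, 1.98, 0],
    [50, 0, 0, 1.98, 0],
    [50, 0, 0, 1.98, 0],
    [50, 0, 0, 1.98, 0],
    [50, 0, 0, 1.98, 0],
    [50, 0, 0, 1.98, 0],
    [50, 0, 0, 1.98, 0],
    [50, 0, 0, 1.98, 0],
    [50, 0, 0, 1.98, 0]
  ]
}}

```text
time: 2.95
ee_pos: [0.4454, 0.2801, 0.0438]
eef_rot: [[-1.0, -0.0, 0.0], [-0.0, 1.0, -0.001], [-0.0, -0.001, -1.0]]
force: [-0.6, -1.8, 3.1]
grip_width: 0.0553
grip_force: 30.0
```

>>> {"op": "arm_command", "data": {
  "steps": [
    [40, 0, 0, -0.4, 0],
    [40, 0, 0, -1, 0],
    [40, 0, 0, -1.6, 0],
    [40, 0, 0, -2, 0],
    [40, -0.2, -0.5, -2, 0],
    [40, -0.5, -1.2, -2, 0],
    [40, -0.85, -2, -2, 0],
    [40, -1.2, -2.8, -2, 0],
    [40, -1.55, -3.6, -2, 0],
    [40, -1.9, -4.4, -2, 0],
    [40, -2.2, -5.2, -2, 0],
    [40, -2.5, -5.9, -2, 0],
    [40, -2.7, -6.3, -2, 0],
    [40, -2.765, -6.49, -2, 0],
    [40, -2.765, -6.49, -2, 0],
    [40, -2.765, -6.49, -2, 0]
  ]
}}

```text
time: 4.95
ee_pos: [0.6106, -0.1076, 0.1633]
eef_rot: [[-1.0, -0.001, -0.001], [-0.001, 1.0, 0.001], [0.001, 0.001, -1.0]]
force: [-0.5, 0.1, -1.4]
grip_width: 0.0553
grip_force: 30.0
```

Run:
```python
from h import *
plan((.6113,-.1095,.050,90))
for n in("top","scene"):
    im=vision.capture(n); p=proj(n,[[.6113,-.1095,.12]])[0].astype(int); print(p)
    c=im[p[1]-60:p[1]+60,p[0]-80:p[0]+80]
    cv2.imwrite(f"pics/j_{n}.png",cv2.resize(c[:,:,::-1],None,fx=4,fy=4,interpolation=cv2.INTER_CUBIC))
```

```text
t 4.95 tcp [ 0.6106 -0.1076  0.1633] psi 90.1 grip 0.0553 F [-0.5  0.1 -1.4]
(0.6113, -0.1095, 0.05, 90) [-0.012 -0.032  1.888  0.006]
[380 166]
[256 264]
```

View pics/j_scene.png

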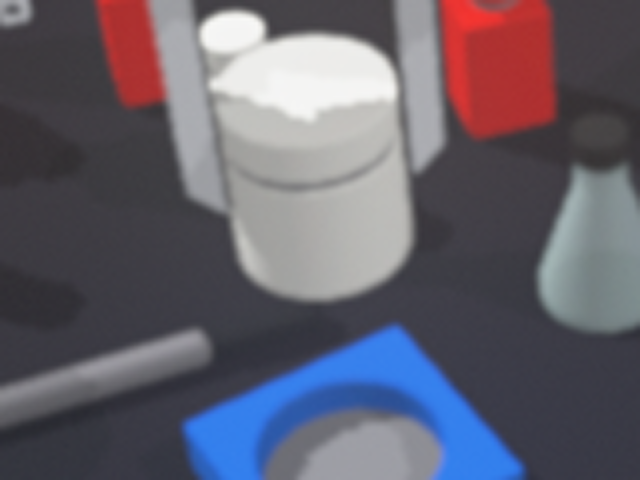

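The jar hangs upright and centred between the fingers (crop centre about (315,170)), above the jar pocket. Lowering it.

>>> {"op": "arm_command", "data": {
  "steps": [
    [40, 0, 0, 0.6, 0],
    [40, 0, 0, 1.1, 0],
    [40, 0, 0, 1.5, 0],
    [40, 0, 0, 1.7, 0],
    [40, 0, 0, 1.82, 0],
    [40, 0, 0, 1.87, 0],
    [40, 0, 0, 1.88, 0],
    [40, 0, 0, 1.88, 0]
  ]
}}

```text
time: 6.05
ee_pos: [0.6117, -0.1092, 0.0516]
eef_rot: [[-1.0, 0.0, 0.001], [0.0, 1.0, -0.0], [-0.001, -0.0, -1.0]]
force: [0.3, -0.4, -1.4]
grip_width: 0.0558
grip_force: 30.0
```

>>> {"op": "arm_command", "data": {
  "steps": [
    [40, 0, 0, 0.02, 0],
    [40, 0, 0, 0.02, 0],
    [60, 0, 0, 0.02, 0],
    [70, 0, 0, 0.02, 0],
    [80, 0, 0, 0.02, 0],
    [80, 0, 0, 0.02, 0],
    [80, 0, 0, 0.02, 0],
    [80, 0, 0, -0.4, 0],
    [80, 0, 0, -1, 0],
    [80, 0, 0, -1.5, 0],
    [80, 0, 0, -1.9, 0],
    [80, 0, 0, -1.9, 0],
    [80, 0, 0, -1.9, 0]
  ]
}}

```text
time: 7.68
ee_pos: [0.6104, -0.1088, 0.1637]
eef_rot: [[-1.0, -0.0, -0.002], [-0.0, 1.0, 0.001], [0.002, 0.001, -1.0]]
force: [-0.4, 0.3, -0.4]
grip_width: 0.0799
grip_force: 0.0
```

Run:
```python
from h import *
plan((.4285,-.1152,.16,108),(.4275,-.2637,.16,90))
for n in("top","scene"):
    im=vision.capture(n); p=proj(n,[[.6113,-.1095,.03]])[0].astype(int)
    c=im[p[1]-60:p[1]+60,p[0]-80:p[0]+80]
    cv2.imwrite(f"pics/k_{n}.png",cv2.resize(c[:,:,::-1],None,fx=4,fy=4,interpolation=cv2.INTER_CUBIC))
# square bottle body edges: lowest/left edge fits at top view
im=vision.capture("top"); c=blob(mask(im,"w"),(384,270))
w=plane("top",cv2.approxPolyDP(c,2.0,True).reshape(-1,2),.06)
d=np.roll(w,-1,0)-w
for a,b in zip(w,d): print(a.round(3),round(1000*np.hypot(*b)),round(np.degrees(np.arctan2(b[1],b[0]))%90,1))
```

```text
t 7.67 tcp [ 0.6104 -0.1088  0.1637] psi 90.0 grip 0.0799 F [-0.4  0.3 -0.4]
(0.4285, -0.1152, 0.16, 108) [ 3.032 -0.107  0.061 -1.8  ]
(0.4275, -0.2637, 0.16, 90) [ 3.049 -2.582  0.061  0.   ]
[1.026 0.723] 123 10.3
[0.906 0.701] 384 0.6
[0.91  0.317] 402 89.3
[ 0.905 -0.085] 86 69.5
[ 0.824 -0.054] 141 21.6
[0.772 0.077] 16 7.2
[0.756 0.075] 18 66.2
[0.749 0.059] 72 21.5
[ 0.776 -0.008] 33 9.9
[ 0.782 -0.041] 132 71.7
[0.656 0.001] 58 82.8
[0.599 0.008] 8 42.4
[0.593 0.002] 146 61.8
[0.464 0.072] 12 37.6
[0.456 0.081] 16 13.3
[0.472 0.085] 10 77.1
[0.474 0.094] 64 30.8
[0.441 0.149] 25 22.5
[0.418 0.14 ] 15 59.3
[0.411 0.127] 39 30.2
[0.43  0.093] 6 17.8
[0.425 0.091] 44 61.6
[0.386 0.112] 352 67.1
[0.062 0.249] 414 88.7
[ 0.052 -0.165] 235 79.4
[ 0.283 -0.208] 71 84.9
[ 0.354 -0.214] 8 41.6
[ 0.359 -0.22 ] 6 69.7
[ 0.362 -0.215] 162 85.3
[ 0.523 -0.228] 58 57.4
[ 0.572 -0.259] 31 74.3
[ 0.602 -0.268] 26 27.1
[ 0.614 -0.291] 36 10.9
[ 0.649 -0.284] 269 74.7
[ 0.909 -0.355] 86 16.9
[ 0.934 -0.438] 29 19.4
[ 0.907 -0.448] 261 89.9
[ 0.907 -0.709] 119 77.0
[ 1.023 -0.736] 1029 89.7
[1.028 0.294] 60 49.6
[0.982 0.333] 67 20.3
[0.959 0.395] 61 78.5
[0.971 0.455] 29 59.0
[0.986 0.48 ] 57 41.7
[1.028 0.517] 206 0.5
```

View pics/k_scene.png

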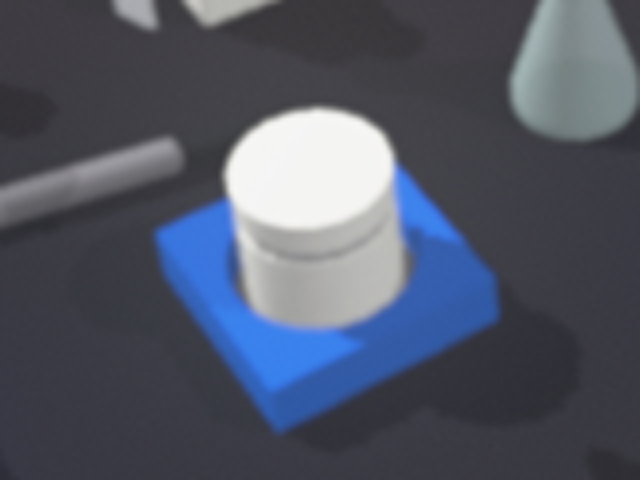

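The jar sits fully down in its pocket (crop centre about (315,220)), with even margins all round. Next is the square bottle.

>>> {"op": "arm_command", "data": {
  "steps": [
    [75, 0.5, 0, 0, -0.4],
    [75, 1.3, -0.05, 0, -0.9],
    [75, 2.1, -0.1, 0, -1.4],
    [75, 2.8, -0.1, 0, -1.75],
    [75, 3.045, -0.1, 0, -1.75],
    [75, 3.045, -0.1, 0, -1.75],
    [75, 3.045, -0.1, 0.5, -1.75],
    [75, 3.045, -0.1, 1.1, -1.75],
    [75, 3.045, -0.1, 1.6, -1.75],
    [75, 3.045, -0.1, 1.9, -1.75],
    [75, 3.045, -0.1, 2.02, -1.75],
    [75, 3.045, -0.1, 2.02, -1.75],
    [30, 3.045, -0.1, 2.02, -1.75],
    [30, 3.045, -0.1, 2.02, -1.75],
    [30, 3.045, -0.1, 2.02, -1.75],
    [30, 3.045, -0.1, 2.02, -1.75],
    [30, 3.045, -0.1, 2.02, -1.75],
    [30, 3.045, -0.1, 2.02, -1.75],
    [30, 3.045, -0.1, 2.02, -1.75],
    [30, 3.045, -0.1, 2.02, -1.75]
  ]
}}

```text
time: 10.32
ee_pos: [0.4286, -0.1151, 0.0439]
eef_rot: [[-0.954, -0.301, 0.0], [-0.301, 0.954, -0.0], [-0.0, -0.0, -1.0]]
force: [-1.9, 0.3, 5.4]
grip_width: 0.0382
grip_force: 29.9
```

```bash
python3 -c "
from h import *
plan((.6423,-.2823,.16,107.4),(.6423,-.2823,.049,107.4))"
```

```text
t 10.32 tcp [ 0.4286 -0.1151  0.0439] psi 107.5 grip 0.0382 F [-1.9  0.3  5.4]
(0.6423, -0.2823, 0.16, 107.4) [-2.559 -3.729 -1.934  0.01 ]
(0.6423, -0.2823, 0.049, 107.4) [-2.559 -3.729 -0.084  0.01 ]
```

>>> {"op": "arm_command", "data": {
  "steps": [
    [30, 0, 0, -0.4, 0],
    [30, 0, 0, -1, 0],
    [30, 0, 0, -1.6, 0],
    [30, 0, 0, -1.93, 0],
    [30, -0.2, -0.3, -1.93, 0],
    [30, -0.6, -0.85, -1.93, 0],
    [30, -1.1, -1.6, -1.93, 0],
    [30, -1.6, -2.3, -1.93, 0],
    [30, -2.1, -3.05, -1.93, 0],
    [30, -2.4, -3.5, -1.93, 0],
    [30, -2.56, -3.73, -1.93, 0],
    [30, -2.56, -3.73, -1.93, 0],
    [30, -2.56, -3.73, -1.93, 0]
  ]
}}

```text
time: 11.95
ee_pos: [0.6413, -0.2816, 0.1584]
eef_rot: [[-0.954, -0.301, -0.002], [-0.301, 0.954, 0.001], [0.001, 0.002, -1.0]]
force: [-0.5, 0.7, -0.7]
grip_width: 0.0377
grip_force: 29.9
```

Run:
```python
from h import *
plan((.6423,-.2823,.050,107.4))
n="scene"
im=vision.capture(n); p=proj(n,[[.6423,-.2823,.09]])[0].astype(int)
c=im[p[1]-75:p[1]+75,p[0]-100:p[0]+100]
cv2.imwrite(f"pics/s_{n}.png",cv2.resize(c[:,:,::-1],None,fx=3,fy=3,interpolation=cv2.INTER_CUBIC))
```

```text
t 11.95 tcp [ 0.6413 -0.2816  0.1584] psi 107.5 grip 0.0377 F [-0.5  0.7 -0.7]
(0.6423, -0.2823, 0.05, 107.4) [-0.012 -0.017  1.807  0.011]
```

View pics/s_scene.png

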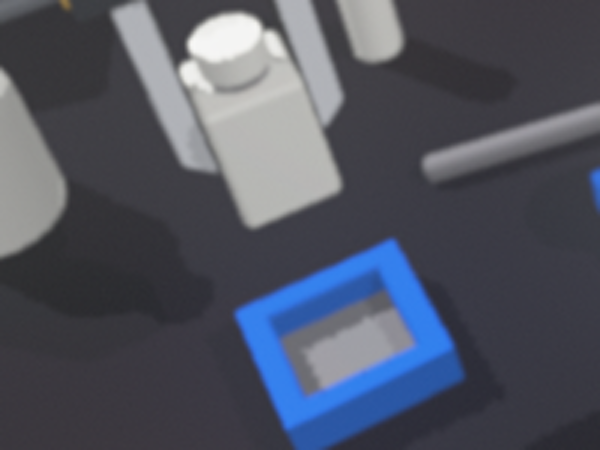

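The bottle is held square (crop about (270,150)) and parallel to its holder at (350,350). Lowering it and letting go.

>>> {"op": "arm_command", "data": {
  "steps": [
    [30, 0, 0, 0.6, 0],
    [30, 0, 0, 1.1, 0],
    [30, 0, 0, 1.45, 0],
    [30, 0, 0, 1.68, 0],
    [30, 0, 0, 1.8, 0],
    [30, 0, 0, 1.83, 0],
    [30, 0, 0, 1.83, 0],
    [30, 0, 0, 1.83, 0],
    [30, 0, 0, 1.83, 0],
    [45, 0, 0, 1.83, 0],
    [55, 0, 0, 1.83, 0],
    [65, 0, 0, 1.83, 0],
    [65, 0, 0, 1.83, 0],
    [65, 0, 0, 1.83, 0],
    [65, 0, 0, 1.4, 0],
    [65, 0, 0, 0.8, 0],
    [65, 0, 0, 0.3, 0],
    [65, 0, 0, 0, 0],
    [65, 0, 0, 0, 0],
    [65, 0, 0, 0, 0]
  ]
}}

```text
time: 14.5
ee_pos: [0.6414, -0.2817, 0.1577]
eef_rot: [[-0.954, -0.301, -0.002], [-0.301, 0.954, 0.001], [0.002, 0.002, -1.0]]
force: [0.2, -0.0, 0.7]
grip_width: 0.0651
grip_force: 0.0
```

Run:
```python
from h import *
plan((.4275,-.2637,.16,90),(.4275,-.2637,.0435,90))
n="scene"
im=vision.capture(n); p=proj(n,[[.6423,-.2823,.05]])[0].astype(int)
c=im[p[1]-75:p[1]+75,p[0]-100:p[0]+100]
cv2.imwrite(f"pics/s2_{n}.png",cv2.resize(c[:,:,::-1],None,fx=3,fy=3,interpolation=cv2.INTER_CUBIC))
```

```text
t 14.50 tcp [ 0.6414 -0.2817  0.1577] psi 107.5 grip 0.0651 F [ 0.2 -0.   0.7]
(0.4275, -0.2637, 0.16, 90) [ 3.309  1.358 -0.038  1.75 ]
(0.4275, -0.2637, 0.0435, 90) [3.309 1.358 1.904 1.75 ]
```

View pics/s2_scene.png

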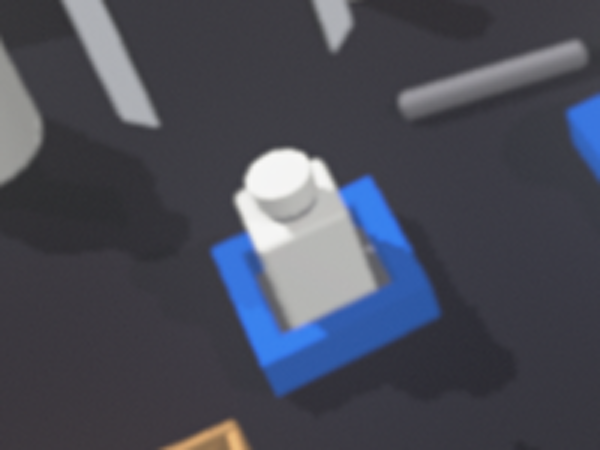

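The bottle is seated (crop about (310,250)), parallel with its pocket walls. Next is the vial.

>>> {"op": "arm_command", "data": {
  "steps": [
    [60, 0.6, 0.25, 0, 0.4],
    [60, 1.5, 0.6, 0, 0.9],
    [60, 2.3, 0.95, 0, 1.4],
    [60, 3.1, 1.25, 0, 1.75],
    [60, 3.31, 1.36, 0, 1.75],
    [60, 3.31, 1.36, 0, 1.75],
    [60, 3.31, 1.36, 0.5, 1.75],
    [60, 3.31, 1.36, 1.1, 1.75],
    [60, 3.31, 1.36, 1.6, 1.75],
    [60, 3.31, 1.36, 1.88, 1.75],
    [60, 3.31, 1.36, 1.91, 1.75],
    [60, 3.31, 1.36, 1.91, 1.75],
    [18, 3.31, 1.36, 1.91, 1.75],
    [18, 3.31, 1.36, 1.91, 1.75],
    [18, 3.31, 1.36, 1.91, 1.75],
    [18, 3.31, 1.36, 1.91, 1.75],
    [18, 3.31, 1.36, 1.91, 1.75],
    [18, 3.31, 1.36, 1.91, 1.75],
    [18, 3.31, 1.36, 1.91, 1.75],
    [18, 3.31, 1.36, 1.91, 1.75]
  ]
}}

```text
time: 17.05
ee_pos: [0.4284, -0.2642, 0.0451]
eef_rot: [[-1.0, 0.0, 0.0], [0.0, 1.0, -0.0], [-0.0, -0.0, -1.0]]
force: [-0.3, 0.6, 5.8]
grip_width: 0.0254
grip_force: 30.0
```

```bash
python3 -c "
from h import *
plan((.6025,.2838,.16,90))"
```

```text
t 17.05 tcp [ 0.4284 -0.2642  0.0451] psi 90.0 grip 0.0254 F [-0.3  0.6  5.8]
(0.6025, 0.2838, 0.16, 90) [-2.902  9.133 -1.914 -0.   ]
```

>>> {"op": "arm_command", "data": {
  "steps": [
    [18, 0, 0, -0.4, 0],
    [18, 0, 0, -1, 0],
    [18, 0, 0, -1.6, 0],
    [18, 0, 0, -2, 0],
    [18, -0.1, 0.3, -2, 0],
    [18, -0.3, 0.9, -2, 0],
    [18, -0.55, 1.7, -2, 0],
    [18, -0.8, 2.5, -2, 0],
    [18, -1.05, 3.3, -2, 0],
    [18, -1.3, 4.1, -2, 0],
    [18, -1.55, 4.9, -2, 0],
    [18, -1.8, 5.7, -2, 0],
    [18, -2.05, 6.5, -2, 0],
    [18, -2.3, 7.3, -2, 0],
    [18, -2.55, 8, -2, 0],
    [18, -2.75, 8.6, -2, 0],
    [18, -2.85, 9, -2, 0],
    [18, -2.9, 9.13, -2, 0],
    [18, -2.9, 9.13, -2, 0],
    [18, -2.9, 9.13, -2, 0]
  ]
}}

```text
time: 19.55
ee_pos: [0.6017, 0.2827, 0.1642]
eef_rot: [[-1.0, 0.001, -0.001], [0.001, 1.0, -0.001], [0.001, -0.001, -1.0]]
force: [0.3, 0.0, -0.2]
grip_width: 0.0254
grip_force: 30.0
```

Run:
```python
from h import *
plan((.6025,.2838,.0511,90))
n="scene"
im=vision.capture(n); p=proj(n,[[.6025,.2838,.09]])[0].astype(int)
c=im[p[1]-75:p[1]+75,p[0]-100:p[0]+100]
cv2.imwrite(f"pics/v_{n}.png",cv2.resize(c[:,:,::-1],None,fx=3,fy=3,interpolation=cv2.INTER_CUBIC))
```

```text
t 19.55 tcp [0.6017 0.2827 0.1642] psi 90.0 grip 0.0254 F [ 0.3  0.  -0.2]
(0.6025, 0.2838, 0.0511, 90) [-0.013  0.018  1.885 -0.005]
```

View pics/v_scene.png

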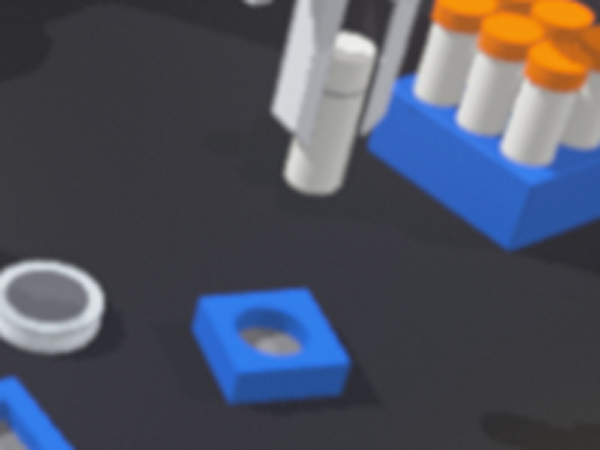

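Run:
```python
from h import *
p=proj("scene",[[.6025,.2838,.09]])[0].astype(int)
print(plane("scene",[[p[0]-100+314/3,p[1]-75+180/3]],.119), plane("scene",[[p[0]-100+270/3,p[1]-75+330/3]],.022),(proj("scene",[[.6017,.2827,.119]])-p+[100,75])*3)
```

```text
[[0.60289908 0.28298867]] [[0.60198917 0.28143153]] [[312.11981395 178.75124713]]
```

The vial is upright at crop (330,115). Its base measures (0.603, 0.283) and its pocket (0.602, 0.2815–0.284), so they line up. Lowering it.

>>> {"op": "arm_command", "data": {
  "steps": [
    [18, 0, 0, 0.6, 0],
    [18, 0, 0, 1.1, 0],
    [18, 0, 0, 1.5, 0],
    [18, 0, 0, 1.75, 0],
    [18, 0, 0, 1.86, 0],
    [18, 0, 0, 1.89, 0],
    [18, 0, 0, 1.89, 0],
    [18, 0, 0, 1.89, 0],
    [18, 0, 0, 1.89, 0],
    [30, 0, 0, 1.89, 0],
    [40, 0, 0, 1.89, 0],
    [50, 0, 0, 1.89, 0],
    [50, 0, 0, 1.89, 0],
    [50, 0, 0, 1.89, 0],
    [50, 0, 0, 1.4, 0],
    [50, 0, 0, 0.8, 0],
    [50, 0, 0, 0.3, 0],
    [50, 0, 0, 0, 0],
    [50, 0, 0, 0, 0],
    [50, 0, 0, 0, 0]
  ]
}}

```text
time: 22.1
ee_pos: [0.6013, 0.2833, 0.1632]
eef_rot: [[-1.0, 0.0, -0.003], [0.0, 1.0, -0.001], [0.003, -0.001, -1.0]]
force: [-0.7, -0.8, -0.9]
grip_width: 0.0501
grip_force: 0.0
```

Run:
```python
from h import *
plan((.443,.1125,.16,30.8),(.443,.1125,.0435,30.8))
n="scene"
im=vision.capture(n); p=proj(n,[[.58,.20,.04]])[0].astype(int)
c=im[p[1]-75:p[1]+75,p[0]-100:p[0]+100]
cv2.imwrite(f"pics/v2_{n}.png",cv2.resize(c[:,:,::-1],None,fx=3,fy=3,interpolation=cv2.INTER_CUBIC))
```

```text
t 22.10 tcp [0.6013 0.2833 0.1632] psi 90.0 grip 0.0501 F [-0.7 -0.8 -0.9]
(0.443, 0.1125, 0.16, 30.8) [ 2.639 -2.847  0.053  5.92 ]
(0.443, 0.1125, 0.0435, 30.8) [ 2.639 -2.847  1.994  5.92 ]
```

View pics/v2_scene.png

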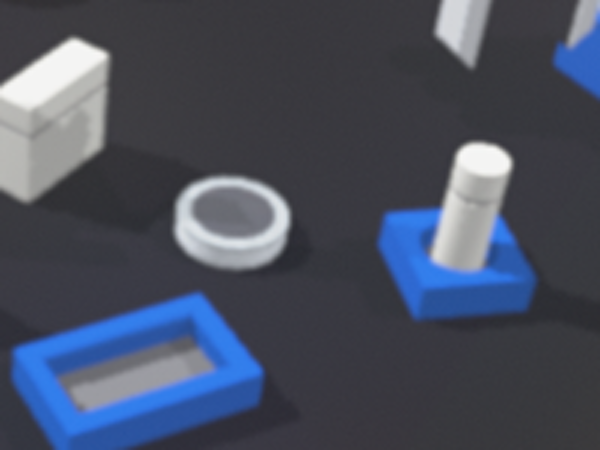

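The vial is seated (crop (470,210)) and the dish is untouched at (232,220). The box stays at the left, and it is next.

>>> {"op": "arm_command", "data": {
  "steps": [
    [65, 0.4, -0.4, 0, 0.8],
    [65, 0.9, -1, 0, 1.7],
    [65, 1.4, -1.5, 0, 2.6],
    [65, 1.9, -2, 0, 3.5],
    [65, 2.3, -2.5, 0, 4.4],
    [65, 2.6, -2.8, 0, 5.2],
    [65, 2.64, -2.85, 0, 5.92],
    [65, 2.64, -2.85, 0, 5.92],
    [65, 2.64, -2.85, 0, 5.92],
    [65, 2.64, -2.85, 0, 5.92]
  ]
}}

```text
time: 23.4
ee_pos: [0.4439, 0.1129, 0.1645]
eef_rot: [[-0.513, 0.858, -0.001], [0.858, 0.513, 0.0], [0.0, -0.001, -1.0]]
force: [-0.4, 0.0, 0.2]
grip_width: 0.0651
grip_force: 0.0
```

Run:
```python
from h import *
plan((.443,.1125,.0435,30.8))
n="scene"
im=vision.capture(n); p=proj(n,[[.443,.1125,.08]])[0].astype(int)
c=im[p[1]-75:p[1]+75,p[0]-100:p[0]+100]
cv2.imwrite(f"pics/b_{n}.png",cv2.resize(c[:,:,::-1],None,fx=3,fy=3,interpolation=cv2.INTER_CUBIC))
```

```text
t 23.40 tcp [0.4439 0.1129 0.1645] psi 30.9 grip 0.0651 F [-0.4  0.   0.2]
(0.443, 0.1125, 0.0435, 30.8) [ 2.000e-03 -1.700e-02  2.017e+00  8.000e-03]
```

View pics/b_scene.png

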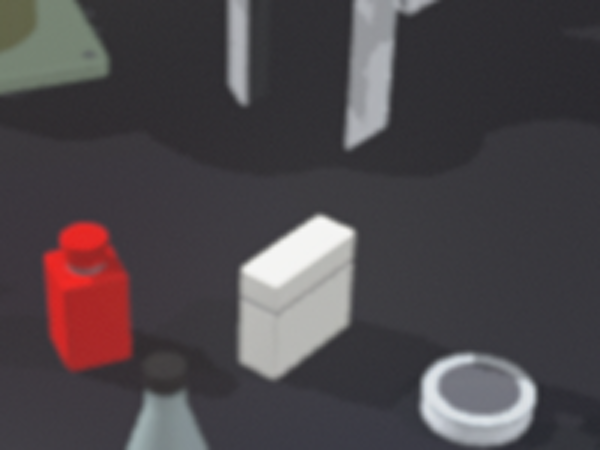

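Unobstructed, the box's top face has corners at crop (240,268), (276,287), (355,232) and (320,215). Checking its centre and yaw from them.

Run:
```python
from h import *
p=proj("scene",[[.443,.1125,.08]])[0].astype(int)
w=plane("scene",np.array([(240,268),(276,287),(355,232),(320,215)])/3+p-[100,75],.066)
print(w.round(4),w.mean(0)); d=w[2]-w[1]+w[3]-w[0]; print(np.degrees(np.arctan2(-d[0],d[1])),np.hypot(*d)/2)
```

```text
[[0.451  0.0747]
 [0.4739 0.0874]
 [0.4379 0.1481]
 [0.4154 0.1356]] [0.44454835 0.11145909]
30.529076988568907 0.07050550813168546
```

>>> {"op": "arm_command", "data": {
  "steps": [
    [65, 0, 0, 0.5, 0],
    [65, 0, 0, 1.1, 0],
    [65, 0, 0, 1.6, 0],
    [65, 0, 0, 1.95, 0],
    [65, 0, 0, 2, 0],
    [65, 0, 0, 2, 0],
    [65, 0, 0, 2, 0],
    [18, 0, 0, 2, 0],
    [18, 0, 0, 2, 0],
    [18, 0, 0, 2, 0],
    [18, 0, 0, 2, 0],
    [18, 0, 0, 2, 0],
    [18, 0, 0, 2, 0],
    [18, 0, 0, 2, 0],
    [18, 0, 0, 2, 0]
  ]
}}

```text
time: 25.32
ee_pos: [0.444, 0.1127, 0.0449]
eef_rot: [[-0.512, 0.859, 0.0], [0.859, 0.512, 0.0], [-0.0, 0.0, -1.0]]
force: [0.5, 0.8, 0.1]
grip_width: 0.0256
grip_force: 30.0
```

```bash
python3 -c "
from h import *
plan((.6296,.0886,.165,5.1))"
```

```text
t 25.32 tcp [0.444  0.1127 0.0449] psi 30.8 grip 0.0256 F [0.5 0.8 0.1]
(0.6296, 0.0886, 0.165, 5.1) [-1.929  2.453 -2.002  2.57 ]
```

>>> {"op": "arm_command", "data": {
  "steps": [
    [18, 0, 0, -0.4, 0],
    [18, 0, 0, -1, 0],
    [18, 0, 0, -1.6, 0],
    [18, 0, 0, -2, 0],
    [18, -0.2, 0.3, -2, 0.3],
    [18, -0.6, 0.8, -2, 0.8],
    [18, -1.1, 1.4, -2, 1.4],
    [18, -1.5, 2, -2, 2],
    [18, -1.8, 2.3, -2, 2.4],
    [18, -1.93, 2.45, -2, 2.57],
    [18, -1.93, 2.45, -2, 2.57],
    [18, -1.93, 2.45, -2, 2.57],
    [18, -1.93, 2.45, -2, 2.57]
  ]
}}

```text
time: 26.95
ee_pos: [0.6285, 0.0888, 0.165]
eef_rot: [[-0.09, 0.996, -0.001], [0.996, 0.09, 0.0], [0.0, -0.001, -1.0]]
force: [-0.4, -0.8, -0.1]
grip_width: 0.026
grip_force: 30.0
```

Run:
```python
from h import *
plan((.6296,.0886,.0509,5.1))
n="scene"
im=vision.capture(n); p=proj(n,[[.6296,.0886,.09]])[0].astype(int); print(p)
c=im[p[1]-75:p[1]+75,p[0]-100:p[0]+100]
cv2.imwrite(f"pics/b2_{n}.png",cv2.resize(c[:,:,::-1],None,fx=3,fy=3,interpolation=cv2.INTER_CUBIC))
```

```text
t 26.95 tcp [0.6285 0.0888 0.165 ] psi 5.1 grip 0.026 F [-0.4 -0.8 -0.1]
(0.6296, 0.0886, 0.0509, 5.1) [-0.005  0.017  1.901  0.004]
[402 259]
```

View pics/b2_scene.png

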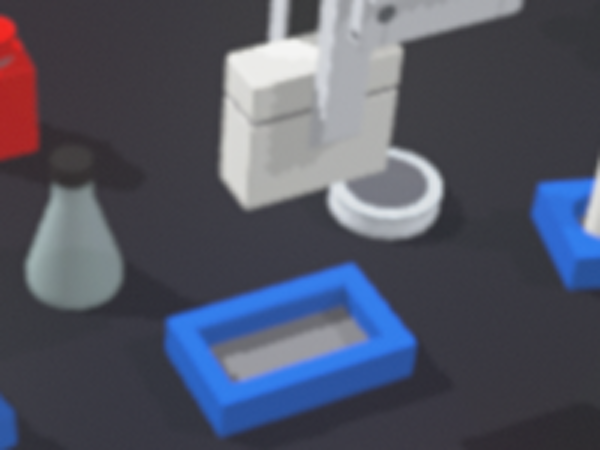

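The box is upright (crop (310,125)) with its bottom front corners at (247,209) and (387,168). Comparing those with the holder's top front corners at (222,405) and (415,342).

Run:
```python
from h import *
o=np.array([402,259])-[100,75]
f=lambda u,z:plane("scene",np.array(u)/3+o,z)
a=np.radians(5.1);R=np.array([[np.cos(a),-np.sin(a)],[np.sin(a),np.cos(a)]])
for u,z,hx in(([(247,209),(387,168)],.120,.013),([(222,405),(415,342)],.022,.031)):
    w=f(u,z); d=w[1]-w[0]; print(w.round(4),np.degrees(np.arctan2(-d[0],d[1])),np.hypot(*d),w.mean(0)-R@[hx,0])
```

```text
[[0.6426 0.0543]
 [0.6357 0.1245]] 5.653097650031534 0.0704452719451995 [0.62621972 0.08824401]
[[0.6644 0.0391]
 [0.6547 0.1424]] 5.338777816652239 0.10374166316075757 [0.62867185 0.08795938]
```

>>> {"op": "arm_command", "data": {
  "steps": [
    [18, 0, 0.02, 0.6, 0],
    [18, 0, 0.02, 1.1, 0],
    [18, 0, 0.02, 1.5, 0],
    [18, 0, 0.02, 1.75, 0],
    [18, 0, 0.02, 1.87, 0],
    [18, 0, 0.02, 1.9, 0],
    [18, 0, 0.02, 1.9, 0],
    [18, 0, 0.02, 1.9, 0],
    [18, 0, 0.02, 1.9, 0],
    [30, 0, 0.02, 1.9, 0],
    [40, 0, 0.02, 1.9, 0],
    [50, 0, 0.02, 1.9, 0],
    [50, 0, 0.02, 1.9, 0],
    [50, 0, 0.02, 1.9, 0],
    [50, 0, 0.02, 1.4, 0],
    [50, 0, 0.02, 0.8, 0],
    [50, 0, 0, 0, 0],
    [50, 0, 0, -0.8, 0],
    [50, 0, 0, -1, 0],
    [50, 0, 0, -1, 0]
  ]
}}

```text
time: 29.5
ee_pos: [0.6297, 0.0885, 0.2252]
eef_rot: [[-0.089, 0.996, 0.001], [0.996, 0.089, 0.0], [-0.0, 0.001, -1.0]]
force: [-0.4, 0.1, -0.7]
grip_width: 0.05
grip_force: 0.0
```

Run:
```python
from h import *
im=vision.capture("scene")
cv2.imwrite("pics/end.png",cv2.resize(im[120:420,60:560,::-1],None,fx=1.6,fy=1.6,interpolation=cv2.INTER_CUBIC))
plan()
```

```text
t 29.55 tcp [0.6287 0.0884 0.2234] psi 5.1 grip 0.0499 F [-0.8 -0.8  0.5]
```

View pics/end.png

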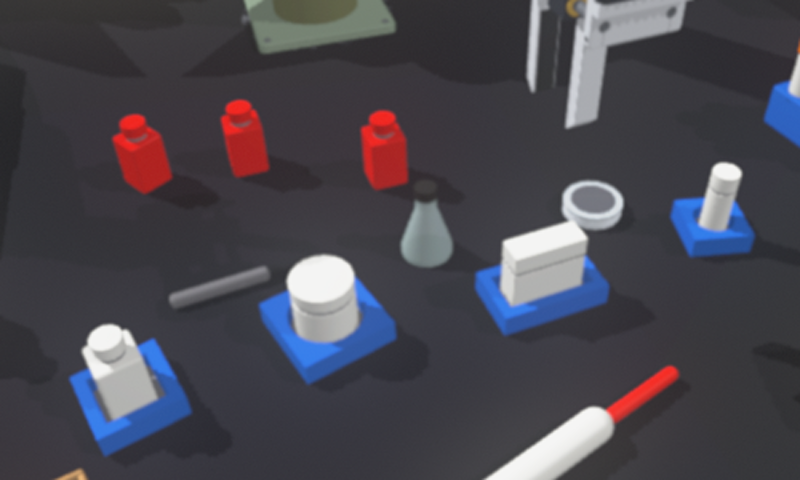

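All four stand in their pockets: bottle (120,370), jar (322,300), box (543,262) and vial (718,195). The flask (427,225) and dish (592,205) are untouched, and the gripper is clear.

```bash
python3 -c "
from cell import workorder
print(workorder.job_done())"
```

```text
the job is handed in; nothing more can be done
None
```

All four containers are upright and fully down in their matching holders, the flask and dish are where they were, and the job was handed in at about 30 s of robot time (limit 120 s).

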